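Put a delivery away on the storeroom shelf, oldest stock first

ROBOT

A 6-joint arm with a two-finger parallel gripper is mounted at the origin on the work surface. World frame = base frame: x ahead of the robot, y to its left, z up, the work surface at z = 0. Lengths are in m, angles in rad, forces in N, time in s.
With the tool pointing down it reaches from about 0.275 to 0.975 m from the base axis. Payload 8.4 kg.
Tool frame: the origin (TCP) lies at the very end of the fingers, on their centre line; the grasp point (between the pads) lies 19 mm behind it; z points along the fingers, x is the direction in which the jaws open and shut, and the axes are right-handed (so a half turn about z gives the same grasp; the last joint's range is limited). The gripper opens to 92 mm and grips with 3 to 60 N. Pads are 20 mm wide; open, the fingers measure 128 mm over their backs; the gripper's body (75 mm by 189 mm) begins 69 mm behind the grasp point.
Start: joints at [-1.129, 0.353, 1.633, -0, 1.155, -0.002], TCP at [0.268, -0.564, 0.215] pointing down, gripper open.
Joint ranges: [-2.63, 2.63], [-0.92, 2.1], [0.06, 2.66], [-1.3, 4.44], [0, 2.69], [-3.02, 3.02]. Speed limits (rad/s): [2.22, 2.22, 2.79, 3.14, 3.14, 3.14].

INTERFACE

Orientations are given as a unit quaternion [x, y, z, w].
In Python, from cell import ctrl gives the robot as it stands. Calls block until the motion is done:
- ctrl.reach(position, orientation): joint-space move of the TCP to a pose.
- ctrl.servo_line(position, orientation=None, rate=0.15, until_force=None): straight line of the TCP; orientation=None keeps the orientation; rate is the mean speed in m/s. With until_force (N) it stops when the force on the tool has changed by that much, and returns True; else False.
- ctrl.move_joints(angles): joint-space move.
- ctrl.command_gripper(opening, squeeze=None): finger opening in m; squeeze is the grip in N (None keeps the last); returns when the fingers have stopped.
- ctrl.sleep(seconds).
- ctrl.ik(position, orientation): joint angles nearest the present ones, or None.
- ctrl.get_obs(): the state.
- ctrl.capture(name): name is "scene" or "side" or "wrist"; returns a dict with "color" (384x512x3 uint8, red, green, blue), "depth" (384x512 float32, m along the optical axis (not along the pixel's ray), 0 where there is no reading), "mtx" (3x3 intrinsics, pixels), "rvec" (rotation vector, rad) and "tvec" (3), from world to camera coordinates, as OpenCV has them. Camera axes: x right, y down, z forward; pixel columns grow to the right and rows downward; lengths in m; the calibration is good to about 2 mm. A picture is of the moment at which its call begins.
A pose or a line that the arm cannot do raises ctrl.IKError and nothing moves.
- ctrl.finish_job(): hands the job in, once; it reports no verdict.
The state is a dict: "time_s": time; "joints": joint angles; "qvel": joint speeds; "effort": joint torques, N m; "tool_pos": TCP position; "ee_rot": TCP orientation; "wrist_force": force on the tool from outside, world axes, zero at the start; "moment": the same for the moment, N m; "finger_gap": finger opening in m.
Only numpy, scipy, OpenCV 4.12 (cv2) and the standard library are available. Lean on these libraries where they do the work, as an engineer would, in place of code of your own. Each camera call takes 0.05 s, during which the arm holds its last target. There are 200 camera calls.

TASK

Put the three newly delivered items away on the stock shelf so that the old stock, marked with red dots, gets used first: stand the new green gauze carton and the new blue-capped bottle each on the shelf behind the old one of its kind, in line with it along its lane and about a finger's width (10 mm) from it, the carton square to the lane, without shifting those two old ones. The flat purple plaster cartons are kept in a pile of two at the front of their lane: lay the new one square to the lane in the spot where the old one lies now, and put the old one squarely on top of it. Finish with everything upright, let go and at rest.

Things in the scene. Friction and masses are not known exactly. Their poses are not given: they have to be found in the camera images.
- shelf: Fixed grey steel deck, 250 mm deep (x), 400 wide (y), its top 20 mm above the counter; white 6 mm side cheeks and back lip rise to 45 mm above the counter. Origin: centre of underside; x to the back (front edge, with label rail, at x = -125, robot's side), z up. Three lanes along x, centre lines at y = -125, 0, 125 mm; the white lines between them are flat. Turned by up to 0.15 rad.
- label_green: Fixed green label card (60 wide, 26 tall mm, sloping 45 degrees) on the rail along the shelf's front edge; marks the lane of the green gauze cartons. Its point lies not on the card but on the lane's centre line, at the deck's front edge, level with the deck's top; the card's middle is 13 mm in front of it and 8 mm below. x points straight back along the lane, z up. The lanes' order varies.
- label_blue: Fixed blue label card (60 wide, 26 tall mm, sloping 45 degrees) on the rail along the shelf's front edge; marks the lane of the blue-capped bottles. Its point lies not on the card but on the lane's centre line, at the deck's front edge, level with the deck's top; the card's middle is 13 mm in front of it and 8 mm below. x points straight back along the lane, z up. The lanes' order varies.
- label_purple: Fixed purple label card (60 wide, 26 tall mm, sloping 45 degrees) on the rail along the shelf's front edge; marks the lane of the flat purple plaster cartons. Its point lies not on the card but on the lane's centre line, at the deck's front edge, level with the deck's top; the card's middle is 13 mm in front of it and 8 mm below. x points straight back along the lane, z up. The lanes' order varies.
- old_gauze_c (a point): Old gauze carton, white with green upper part; red dot and dark torn-out slot on top. In mm: 75 deep (x), 56 wide (y), 85 high; rigid, 140 g. Point: its centre, half-way up; z up. Grip across the 56 width. Stands at the front of the green lane, square to it, centre 62 to 72 mm behind the label's point.
- new_gauze_c (a point): New gauze carton, white with green upper part; white panel and tan sealing tape on top, no red dot. In mm: 75 deep (x), 56 wide (y), 85 high; rigid, 140 g. Point: its centre, half-way up; z up. Grip across the 56 width. Stands, turned somewhat, in the delivery box: a fixed open cardboard box (308 by 328 mm, walls 40 mm high, floor 4 mm thick) on the counter on the robot's right.
- old_bottle_c (a point): Old bottle, red dot on its cap. White round flask, 50 mm in diameter up to 80 mm, blue label, blue 33 mm screw cap; 112 mm tall, 170 g. Point: on its axis, half-way up (56 mm above its foot); z is its axis. Stands at the front of the blue lane, axis 50 to 58 mm behind the label's point.
- new_bottle_c (a point): New bottle, no dot on its cap. White round flask, 50 mm in diameter up to 80 mm, blue label, blue 33 mm screw cap; 112 mm tall, 170 g. Point: on its axis, half-way up (56 mm above its foot); z is its axis. Stands in the delivery box.
- old_plaster_c (a point): Old flat plaster carton, white with purple upper part; red dot and dark torn-out slot on top. In mm: 90 deep (x), 60 wide (y), 40 high; rigid, 140 g. Point: its centre, half-way up; z up. Grip across the 60 width. Lies at the front of the purple lane, square to it, centre 70 mm behind the label's point, on the lane's centre line. The deck behind it is empty.
- new_plaster_c (a point): New flat plaster carton, white with purple upper part; white panel and tan sealing tape on top, no red dot. In mm: 90 deep (x), 60 wide (y), 40 high; rigid, 140 g. Point: its centre, half-way up; z up. Grip across the 60 width. Lies, turned somewhat, in the delivery box. A low tape roll and a small jar in that box are no part of the job.

How it is judged:
At the end, for the whole second after the job is handed in: Old gauze, old bottle within 15 mm of their start; new ones behind, gap 0-24 mm, 13 mm off lane line at most. New plasters 70 mm (+-14) behind label, 13 mm off lane line at most; old on top, centres within 13 mm. Cartons square to 0.17 rad, all upright to 0.12 rad, on the deck, released, at rest (distance of each of old_gauze_c, old_bottle_c from where it was at the start of the episode below 0.015 m and angle between each of old_gauze_c, old_bottle_c, new_gauze_c, new_bottle_c, new_plaster_c, old_plaster_c's own z axis and vertical below 0.12 rad and x of new_gauze_c in the frame of old_gauze_c between 0.07 and 0.099 m and y of new_gauze_c in the frame of label_green between -0.013 and 0.013 m and z of new_gauze_c in the frame of label_green between 0.0365 and 0.0485 m and angle between the x axis of new_gauze_c and the x axis of label_green, either way round below 0.17 rad and horizontal distance between new_bottle_c and old_bottle_c between 0.046 and 0.075 m and y of new_bottle_c in the frame of label_blue between -0.013 and 0.013 m and z of new_bottle_c in the frame of label_blue between 0.05 and 0.062 m and x of new_bottle_c in the frame of label_blue above 0.09 m and x of new_plaster_c in the frame of label_purple between 0.056 and 0.084 m and y of new_plaster_c in the frame of label_purple between -0.013 and 0.013 m and z of new_plaster_c in the frame of label_purple between 0.014 and 0.026 m and angle between the x axis of new_plaster_c and the x axis of label_purple, either way round below 0.17 rad and horizontal distance between old_plaster_c and new_plaster_c below 0.013 m and angle between the x axis of old_plaster_c and the x axis of new_plaster_c, either way round below 0.17 rad and z of old_plaster_c in the frame of label_purple between 0.054 and 0.067 m and linear speed of each of new_gauze, old_gauze, new_bottle, old_bottle, new_plaster, old_plaster below 0.02 m/s and angular speed of each of new_gauze, old_gauze, new_bottle, old_bottle, new_plaster, old_plaster below 0.2 rad/s); the robot touches nothing.
It fails at once if the old gauze carton is shifted by more than 15 mm (distance of old_gauze_c from where it was at the start of the episode above 0.015 m).
It fails at once if the old bottle is shifted by more than 15 mm (distance of old_bottle_c from where it was at the start of the episode above 0.015 m).
It also fails if it takes over 134 s, if anything falls off the work surface, if the arm or the gripper's body presses on something with over 40 N, if the wrist force passes 120 N, or if a joint passes its speed limit or range.

## Working session

There is one attempt and no reset: what is moved stays moved. The work goes in short steps, each a Python script; the robot and the scene stay as the last script left them, time stands still between calls to the robot, and variables do not carry over. Pictures are saved under pics/ and viewed, about 12 in all and at most 16, crops included, and the job is handed in when it is done.

```bash
ls; mkdir -p pics; python3 - <<'E'
from cell import ctrl
import cv2,numpy as np
o=ctrl.get_obs();print(o)
for n in("scene","side","wrist"):
    c=ctrl.capture(n);np.savez(f"cap_{n}.npz",**c)
    cv2.imwrite(f"pics/{n}0.png",c["color"][:,:,::-1])
    R=cv2.Rodrigues(c["rvec"])[0];print(n,-R.T@c["tvec"].ravel(),R[2],c["mtx"][0,0])
E
```

```text
pics
{'time_s': 0.0, 'joints': array([-1.12939020e+00,  3.53652511e-01,  1.63410096e+00, -1.04996365e-05,
        1.15522223e+00, -2.41136225e-03]), 'qvel': array([ 5.61062974e-04, -5.65203276e-05, -7.05230608e-04, -5.54906374e-05,
        1.01872011e-03, -2.87201243e-04]), 'effort': array([ 4.39769690e-03, -5.93837643e+01, -3.34210002e+01,  7.01720011e-02,
        2.35142926e-02, -1.18066187e-04]), 'tool_pos': array([ 0.26815114, -0.56401325,  0.21387518]), 'ee_rot': array([ 8.45397358e-01, -5.34137463e-01, -5.86292448e-04, -3.66724876e-04]), 'wrist_force': array([ 0.20848778, -0.00026819,  0.23029415]), 'moment': array([-0.04098563, -0.04252658,  0.03243949]), 'finger_gap': 0.09219859235093249}
scene [0.96361595 0.46565348 0.65033393] [-0.56224545 -0.50728401 -0.65310259] 374.0036648612429
side [0.37145511 0.70600134 0.88033953] [ 0.09303697 -0.66412148 -0.74181318] 414.0412564089867
wrist [ 0.3289874  -0.53580043  0.38395629] [-0.21685171 -0.1023038  -0.97082917] 336.51371804075575
```

View pics/scene0.png

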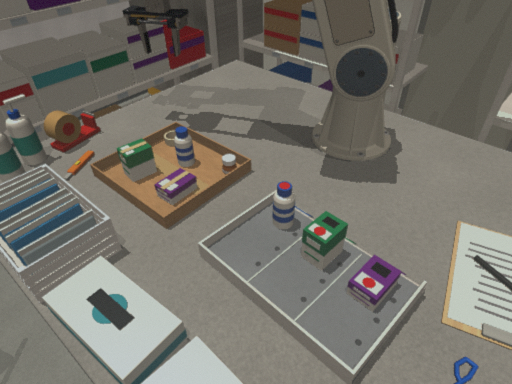

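View pics/side0.png

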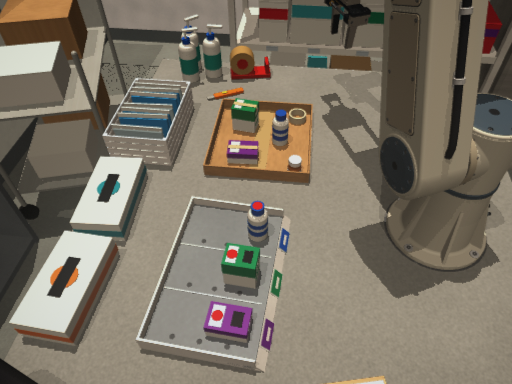

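View pics/wrist0.png

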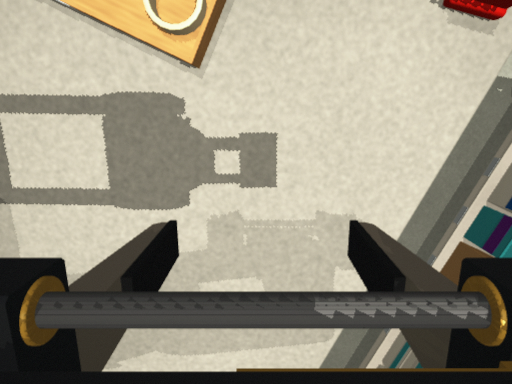

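The side view shows the box (new gauze ~(245,115), new bottle (281,128), new plaster (243,152)) and the shelf (old bottle (258,222), gauze (240,262), plaster (228,320)). The lanes from the robot's right are blue, green and purple, with labels at (285,240), (277,284) and (267,334).

```bash
cat > vis.py <<'E'
import cv2,numpy as np
def cloud(c):
    "world xyz per pixel (nan where no depth)"
    d=c["depth"].astype(float); h,w=d.shape; K=c["mtx"]
    u,v=np.meshgrid(np.arange(w),np.arange(h))
    P=np.stack([(u-K[0,2])/K[0,0]*d,(v-K[1,2])/K[1,1]*d,d],-1)
    R=cv2.Rodrigues(c["rvec"])[0]
    W=(P-np.ravel(c["tvec"]))@R
    W[d<=0]=np.nan
    return W
def ray(c,uv,z):
    uv=np.atleast_2d(uv).astype(float); R=cv2.Rodrigues(c["rvec"])[0]
    C=-R.T@np.ravel(c["tvec"])
    D=np.c_[(uv-c["mtx"][[0,1],2])/c["mtx"][[0,1],[0,1]],np.ones(len(uv))]@R
    return C+D*((z-C[2])/D[:,2])[:,None]
HSV=dict(green=((55,90,30),(90,255,255)),blue=((105,100,40),(125,255,255)),purple=((130,90,40),(160,255,255)))
def mask(c,col):
    return cv2.inRange(cv2.cvtColor(c["color"],cv2.COLOR_RGB2HSV),*HSV[col])
def top(W,xy,z,r,tol=.005):
    "min-area rectangle of cloud points at height z within r of xy"
    m=(abs(W[...,2]-z)<tol)&(np.hypot(W[...,0]-xy[0],W[...,1]-xy[1])<r)
    p=W[m]
    if len(p)<6: return None
    (cx,cy),(a,b),t=cv2.minAreaRect((p[:,:2]*1000).astype(np.float32))
    if a<b:t+=90
    t=(t+90)%180-90
    return np.round([cx,cy,np.median(p[:,2])*1000,max(a,b),min(a,b),t,len(p)],1)
E
python3 - <<'E'
from vis import *
for n in("side","scene"):
    c=dict(np.load(f"cap_{n}.npz"));W=cloud(c)
    print(n)
    for col in HSV:
        k,l,s,_=cv2.connectedComponentsWithStats(mask(c,col))
        for i in range(1,k):
            if s[i,4]<25: continue
            p=W[l==i];p=p[~np.isnan(p[:,0])]
            if len(p)<10: continue
            q=np.median(p,0)
            if not(.1<q[0]<.95 and -.75<q[1]<.5): continue
            zt=np.percentile(p[:,2],95)
            t=p[p[:,2]>zt-.012]
            print(col,s[i].tolist(),np.round(q,3),"ztop",round(zt,3),top(W,np.median(t,0),zt-.002,.062))
    # shelf rims
    m=(abs(W[...,2]-.045)<.003)&(W[...,0]>.3)&(W[...,1]>-.3)&(W[...,1]<.45)
    cv2.imwrite(f"pics/rim_{n}.png",m*255)
    # floor calibration
    print("counter z", np.nanmedian(W[...,2][(abs(W[...,2])<.01)]),"deck z",np.nanmedian(W[...,2][(abs(W[...,2]-.02)<.006)]))
E
```

```text
side
green [180, 46, 20, 29, 274] [ 0.785 -0.594  0.066] ztop 0.092 [ 777.1 -609.5   91.6   96.9   39.8   26.4   51. ]
green [204, 53, 17, 17, 227] [ 0.711 -0.632  0.067] ztop 0.092 [ 729.2 -635.9   90.9   93.7   33.4   16.4   55. ]
green [242, 99, 17, 6, 50] [ 0.536 -0.374  0.089] ztop 0.091 [ 551.8 -356.    89.3   77.    62.3   -7.4  274. ]
green [231, 105, 25, 16, 287] [ 0.55  -0.33   0.079] ztop 0.091 [ 551.6 -356.2   89.2   77.1   62.3   -6.3  288. ]
green [97, 181, 9, 13, 45] [0.884 0.024 0.071] ztop 0.073 [ 874.5   22.7   70.   122.9  104.3  -86.2 1127. ]
green [112, 181, 8, 13, 52] [0.844 0.017 0.07 ] ztop 0.073 [ 853.4   17.6   70.   123.   103.4  -87.4 1107. ]
green [74, 230, 49, 6, 157] [0.843 0.139 0.033] ztop 0.041 [849.4 137.9  39.5 118.5  29.3  17.5 124. ]
green [221, 243, 39, 35, 754] [0.473 0.232 0.104] ztop 0.107 [477.8 211.9 105.6  75.5  59.4  -3.3 790. ]
green [271, 270, 11, 27, 139] [0.396 0.217 0.014] ztop 0.021 [420.9 215.6  19.5 122.   58.5  78.9 839. ]
blue [206, 32, 8, 8, 51] [ 0.717 -0.65   0.158] ztop 0.163 [ 719.6 -657.8  160.6   33.3   25.1  -77.7   32. 
[... 2533 characters left out ...]
] [0.476 0.101 0.077] ztop 0.081 [469.2  97.4  79.5  47.7  19.4 -54.1  74. ]
blue [273, 215, 20, 7, 69] [0.476 0.102 0.051] ztop 0.056 [467.4  98.9  53.8  48.8  21.2 -45.1  64. ]
purple [166, 168, 18, 12, 70] [ 0.522 -0.229  0.043] ztop 0.044 [ 536.7 -205.2   43.4   89.3   64.2    3.5  482. ]
purple [164, 174, 31, 20, 153] [ 0.527 -0.186  0.043] ztop 0.045 [ 536.9 -180.6   43.3  112.9   93.   -85.9  547. ]
purple [349, 255, 52, 49, 763] [0.484 0.342 0.06 ] ztop 0.062 [ 486.8  337.5   60.2   92.9   61.    -3.6 1303. ]
counter z -0.0009211246898997315 deck z 0.01922174430953366[ WARN:0@0.445] global loadsave.cpp:1063 imwrite_ Unsupported depth image for selected encoder is fallbacked to CV_8U.
```

The measured sizes and heights agree with the given ones, and the two cameras agree to about 1.5 mm. The lane yaw is about -3.5°. I'll take one close look over the box with the wrist camera.

```bash
cat > rob.py <<'E'
import numpy as np
from cell import ctrl
from vis import *
YAW=-0.061
CY,SY=np.cos(YAW),np.sin(YAW)
LAB=dict(purple=np.array([.4170,.3415]))
for n,d in(("green",.125),("blue",.25)): LAB[n]=LAB["purple"]-d*np.array([-SY,CY])
def lane(col,x,y=0): return LAB[col]+x*np.array([CY,SY])+y*np.array([-SY,CY])
def inlane(col,p):
    d=np.asarray(p)[:2]-LAB[col]; return np.array([d@[CY,SY],d@[-SY,CY]])
def q(yaw):  # pointing down, jaws across a carton whose long axis has this yaw
    f=yaw-np.pi/2; return [np.cos(f/2),np.sin(f/2),0,0]
def go(xy,z,yaw): ctrl.reach([xy[0],xy[1],z],q(yaw))
def line(xy,z,yaw=None,rate=.12,f=None): return ctrl.servo_line([xy[0],xy[1],z],None if yaw is None else q(yaw),rate=rate,until_force=f)
def t(): o=ctrl.get_obs(); return round(o["time_s"],1),np.round(o["tool_pos"],4),round(o["finger_gap"],4),np.round(o["wrist_force"],1)
def snap(n,f):
    c=ctrl.capture(n); cv2.imwrite(f"pics/{f}.png",c["color"][:,:,::-1]); np.savez(f"cap_{f}.npz",**c); return c,cloud(c)
E
python3 - <<'E'
from rob import *
for n in LAB: print(n,LAB[n])
print(inlane("green",[.478,.212]),inlane("blue",[.4565,.088]),inlane("purple",[.487,.337]))
go((.45,-.28),.28,0); print(t())
c,W=snap("wrist","box1")
for nm,xy,z,r in(("gauze",(.552,-.3555),.089,.055),("bottle",(.434,-.292),.116,.035),("plaster",(.537,-.206),.044,.056)):
    print(nm,top(W,xy,z,r),top(W,xy,z,r,.003))
m=(abs(W[...,2]-.04)<.003)
for n in("side",):
    V=cloud(dict(np.load("cap_side.npz"))); p=V[(abs(V[...,2]-.04)<.002)&(V[...,1]<-.05)&(V[...,0]<.68)&(V[...,0]>.2)&(V[...,1]>-.5)]
    print("box rim",p[:,:2].min(0),p[:,:2].max(0),cv2.minAreaRect((p[:,:2]*1000).astype(np.float32)))
E
```

```text
purple [0.417  0.3415]
green [0.40937973 0.21673249]
blue [0.40175946 0.09196498]
[ 0.06878115 -0.00054045] [ 0.05488044 -0.0006205 ] [ 0.07014414 -0.00022428]
(1.4, array([ 0.4498, -0.2806,  0.2798]), 0.0918, array([ 0.5, -0.2,  0.4]))
gauze [ 552.8 -357.    89.9   77.3   57.2   -7.4 4453. ] [ 552.8 -357.    89.9   77.3   57.2   -7.3 4297. ]
bottle [ 434.5 -295.4  115.8   32.    32.   -75.1  783. ] [ 434.5 -295.4  115.9   32.    32.   -75.1  771. ]
plaster [ 5.394e+02 -2.083e+02  4.480e+01  9.220e+01  6.110e+01  3.000e+00
  4.345e+03] [ 5.394e+02 -2.083e+02  4.480e+01  9.220e+01  6.110e+01  3.000e+00
  4.239e+03]
box rim [ 0.33528848 -0.45193719] [ 0.64517332 -0.11901449] ((490.7216796875, -285.9754943847656), (308.056640625, 331.32171630859375), 0.5284212231636047)
```

View pics/box1.png

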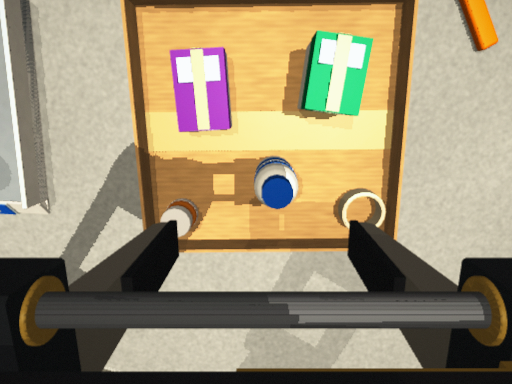

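```bash
cat >> rob.py <<'E'
def pick(xy,yaw,foot,h,opening,sq=25,up=.25):
    go(xy,up,yaw); ctrl.command_gripper(opening)
    z=foot+h-.019
    line(xy,z+.03,yaw,.2); line(xy,z,yaw,.06)
    ctrl.command_gripper(.02,sq); print("gripped",t())
    line(xy,up,yaw,.2); print("lifted",t())
def place(xy,yaw,foot,h,opening,up=.25):
    go(xy,up,yaw); z=foot+h-.019
    line(xy,z+.025,yaw,.2)
    hit=line(xy,z-.004,yaw,.025,3); print("down",hit,z,t())
    ctrl.command_gripper(opening); ctrl.sleep(.2)
    line(xy,z+.03,yaw,.06); line(xy,up,yaw,.2); print("away",t())
E
python3 - <<'E'
from rob import *
pick((.5525,-.3565),-.129,.004,.060,.08)
place(lane("green",.0688+.085),YAW,.02,.060,.068)
go(lane("green",.05),.30,YAW)
c,W=snap("wrist","shelf1")
for nm,col,x,z in(("og","green",.0688,.105),("ng","green",.154,.105),("op","purple",.07,.06)):
    r=top(W,lane(col,x),z,.054); print(nm,r,inlane(col,r[:2]/1000))
c,V=snap("side","side1")
for nm,col,x,z in(("og","green",.0688,.105),("ng","green",.154,.105),("op","purple",.07,.06),("ob","blue",.055,.132)):
    r=top(V,lane(col,x),z,.05 if nm!="ob" else .03); print(nm,r,inlane(col,r[:2]/1000))
E
```

```text
gripped (4.6, array([ 0.5527, -0.3566,  0.0453]), 0.0559, array([-1.2,  0.1,  1.8]))
lifted (5.8, array([ 0.5518, -0.356 ,  0.2486]), 0.0556, array([ 0.5,  0.1, -1.5]))
down True 0.061 (9.7, array([0.5627, 0.2073, 0.0611]), 0.0558, array([-0.2, -1.1,  4.7]))
away (11.9, array([0.5621, 0.2071, 0.2486]), 0.068, array([-0.8,  0.1,  0. ]))
og [ 4.866e+02  2.103e+02  1.059e+02  9.060e+01  5.670e+01 -3.300e+00
  3.802e+03] [ 0.07746879 -0.00171301]
ng [ 5.555e+02  2.075e+02  1.059e+02  9.250e+01  5.670e+01 -3.600e+00
  4.524e+03] [ 0.14641133 -0.00030751]
op [ 4.872e+02  3.359e+02  6.070e+01  8.990e+01  6.130e+01 -3.400e+00
  3.806e+03] [ 0.07041082 -0.00131004]
og [483.8 211.5 105.6  88.1  59.2  -3.  813. ] [ 0.07460084 -0.00068594]
ng [557.3 208.5 105.9  87.9  58.6  -4.6 782. ] [0.14814702 0.00080036]
op [ 487.   336.9   60.8   90.8   62.9   -2.6 1209. ] [ 0.07015023 -0.00032409]
ob [454.3  87.7 131.7  34.2  27.8  75.9 115. ] [ 0.05270283 -0.00105406]
```

View pics/shelf1.png

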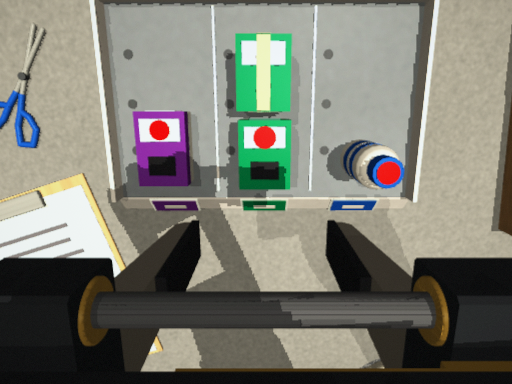

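The new gauze stands behind the old one in line, with its gap at about (264,115) and roughly 8 mm wide. Next is the bottle, then the old plaster to the back of its lane, then the new plaster into its spot.

```bash
python3 - <<'E'
from rob import *
pick((.4345,-.2935),0,.004,.060,.068,20)
place(lane("blue",.0545+.060,.0),YAW,.02,.060,.062)
pick(lane("purple",.0702),YAW,.02,.027,.078)
place(lane("purple",.185),YAW,.02,.027,.072,.2)
go(lane("green",.05),.30,YAW)
c,W=snap("wrist","shelf2")
for nm,col,x,z,r in(("ng","green",.154,.105,.04),("ob","blue",.055,.132,.025),("nb","blue",.115,.132,.025),("op","purple",.185,.06,.06)):
    r=top(W,lane(col,x),z,r); print(nm,r,inlane(col,r[:2]/1000))
c,V=snap("side","side2")
for nm,col,x,z,r in(("ob","blue",.055,.132,.03),("nb","blue",.115,.132,.03),("op","purple",.185,.06,.06)):
    r=top(V,lane(col,x),z,r); print(nm,r,inlane(col,r[:2]/1000))
E
```

```text
gripped (16.7, array([ 0.4348, -0.2938,  0.0453]), 0.0497, array([ 0.4, -1.9,  0.4]))
lifted (17.9, array([ 0.4338, -0.293 ,  0.2488]), 0.0493, array([-0.9,  0. , -1.9]))
down True 0.061 (21.2, array([0.5159, 0.0848, 0.0611]), 0.0495, array([-0.3, -1.3,  3.6]))
away (23.4, array([0.5153, 0.0848, 0.2488]), 0.0622, array([-0. ,  0. , -0.9]))
gripped (27.0, array([0.4872, 0.3373, 0.0283]), 0.06, array([-0.2, -0.4,  2.4]))
lifted (28.2, array([0.4864, 0.3368, 0.2487]), 0.0594, array([ 0.1, -0.3, -1.8]))
down True 0.028 (30.6, array([0.6015, 0.3301, 0.0282]), 0.0595, array([-0.4,  0.4,  4.4]))
away (32.7, array([0.6009, 0.3298, 0.1986]), 0.0719, array([ 0.4, -0.2, -0.9]))
ng [ 5.631e+02  2.070e+02  1.059e+02  7.700e+01  5.650e+01 -3.500e+00
  4.078e+03] [ 0.15402768 -0.00034327]
ob [456.8  86.4 132.2  32.1  32.1 -85.8 823. ] [ 0.05527743 -0.00219924]
nb [515.4  85.1 131.9  32.1  32.1 -72.6 923. ] [1.13847686e-01 7.55625027e-05]
op [ 6.014e+02  3.300e+02  6.060e+01  9.100e+01  6.160e+01 -3.500e+00
  4.685e+03] [ 0.1847581  -0.00023719]
ob [455.5  87.3 131.8  32.5  28.4 -87.1 122. ] [ 0.05392498 -0.00138016]
nb [519.7  95.7 130.8  20.1  12.   -8.7  33. ] [0.11749349 0.01091798]
op [ 601.1  330.4   60.6   91.7   62.2   -2.8 1184. ] [1.84434268e-01 1.43781909e-04]
```

View pics/shelf2.png

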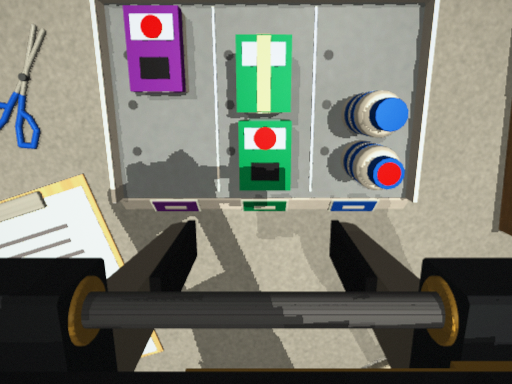

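The wrist view shows the bottles in line, with caps at (388,173) and (391,115) about 58 mm apart. The old plaster is parked behind at (155,50). The odd side-view figure for the new bottle comes from only 33 points, probably occluded, so I'll re-check it later. Now the new plaster goes in, with the old one on top.

```bash
python3 - <<'E'
from rob import *
pick((.5385,-.2072),.052,.004,.027,.078)
place(lane("purple",.0702),YAW,.02,.027,.072)
go(lane("green",.05),.30,YAW)
c,W=snap("wrist","shelf3")
for nm,x in(("np",.07),("op",.185)):
    r=top(W,lane("purple",x),.0605,.055); print(nm,r,inlane("purple",r[:2]/1000))
    if nm=="np": n=inlane("purple",r[:2]/1000)
# judge the pair relatively: same camera, so bias cancels
d=inlane("purple",r[:2]/1000)-n; print("delta",d)
pick(lane("purple",.185),YAW,.02,.027,.078,up=.2)
place(lane("purple",*(np.array([.185,0])-d)),YAW,.06,.027,.072)
go(lane("green",.03),.32,YAW)
c,W=snap("wrist","shelf4")
go((.35,-.45),.35,0)   # out of the side and scene views
cs,V=snap("side","side4"); cc,X=snap("scene","scene4")
for n,A in(("wrist",W),("side",V),("scene",X)):
  for nm,col,x,z,rr in(("og","green",.0688,.105,.04),("ng","green",.154,.105,.04),("ob","blue",.055,.132,.025),("nb","blue",.115,.132,.025),("op","purple",.07,.10,.06),("np",'purple',.07,.06,.06)):
    r=top(A,lane(col,x),z,rr); print(n,nm,r,None if r is None else inlane(col,r[:2]/1000).round(4))
print(t())
E
```

```text
gripped (37.8, array([ 0.5387, -0.2073,  0.0123]), 0.0595, array([-0.3, -0.1,  2.8]))
lifted (39.1, array([ 0.5378, -0.2069,  0.2488]), 0.0598, array([-0. ,  0.3, -1.3]))
down True 0.028 (43.1, array([0.4869, 0.3371, 0.0282]), 0.0601, array([-0.9,  0.6,  4.3]))
away (45.5, array([0.4864, 0.3368, 0.2487]), 0.0725, array([-0.3, -0.1, -0.8]))
np [ 4.872e+02  3.369e+02  6.080e+01  9.150e+01  6.130e+01 -3.400e+00
  3.807e+03] [ 0.07034986 -0.0003119 ]
op [ 6.014e+02  3.299e+02  6.060e+01  9.020e+01  6.160e+01 -3.600e+00
  4.665e+03] [ 0.18476419 -0.000337  ]
delta [ 1.14414332e-01 -2.50999392e-05]
gripped (49.2, array([0.6018, 0.3303, 0.0283]), 0.06, array([-0.6,  0. ,  2.3]))
lifted (50.2, array([0.6008, 0.3298, 0.1986]), 0.0597, array([ 0. , -0.8, -2.4]))
down True 0.06799999999999999 (52.6, array([0.4873, 0.3371, 0.0682]), 0.0597, array([-0.8, -0.2,  4.4]))
away (54.8, array([0.4868, 0.3368, 0.2487]), 0.072, array([-0.2, -0.3, -0.6]))
wrist og [ 4.786e+02  2.108e+02  1.058e+02  7.490e+01  5.640e+01 -2.900e+00
  3.206e+03] [ 0.0695 -0.0017]
wrist ng [ 5.630e+02  2.070e+02  1.059e+02  7.
[... 597 characters left out ...]
[514.5  85.9 131.1  31.3  31.  -80.  130. ] [0.1129 0.0008]
side op [ 486.4  337.3  100.8   91.5   63.4   -3.  1326. ] [0.0695 0.    ]
side np [476.9 359.3  59.7 105.4  47.   26.9 105. ] [0.0587 0.0214]
scene og [477.8 212.8 105.   77.4  57.2  -5.8 740. ] [0.0685 0.0002]
scene ng [562.9 208.3 105.1  77.   57.4  -3.8 897. ] [0.1537 0.0009]
scene ob [457.1  88.2 130.9  31.7  31.    6.2 126. ] [ 0.0555 -0.0004]
scene nb [515.6  86.7 130.7  31.6  30.5  73.1 142. ] [0.1139 0.0017]
scene op [ 487.   338.4  100.2   92.7   61.1   -3.9 1355. ] [0.0701 0.0012]
scene np [502.  358.3  59.9 108.4  50.7 -37.  181. ] [0.0838 0.022 ]
(57.9, array([ 0.3506, -0.4494,  0.35  ]), 0.0721, array([1.6, 0.3, 1.2]))
```

View pics/side4.png

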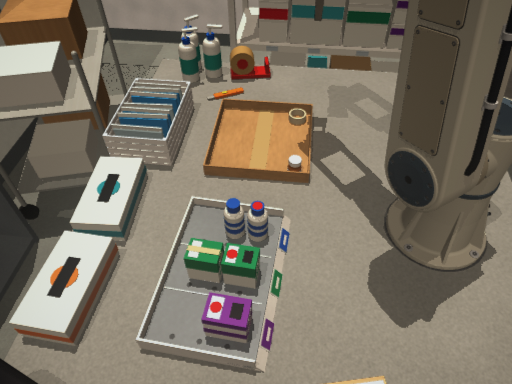

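View pics/scene4.png

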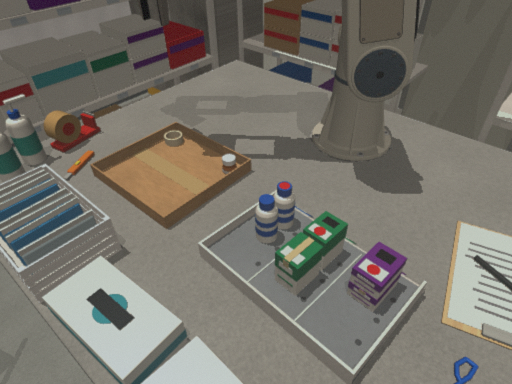

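Both views show the bottles in line at (258,222)/(234,220) in the side image, the gauze pair at (240,262)/(205,258), and the plasters stacked at (228,313). All measured values are well inside the limits.

```bash
python3 -c "
from rob import *
print(t()); ctrl.finish_job()"
```

```text
(57.9, array([ 0.3506, -0.4494,  0.35  ]), 0.0721, array([1.6, 0.3, 1.2]))
the job is handed in; nothing more can be done
```

The three new items are on the shelf behind or under the old stock, and I handed the job in at about 58 s of the 134 s allowed; `finish_job` gave no verdict. I put the new gauze and bottle behind their old ones, parked the old plaster at the back of its lane, laid the new one in its spot and stacked the old one on top.

Last checks, from the wrist, side and scene cameras after everything was released:

| Item | Measured | Limit |
|---|---|---|
| New gauze, centre behind old gauze | about 84–85 mm (gap about 9–10 mm) | 70–99 mm |
| New gauze, off lane line | at most 1 mm | 13 mm |
| New gauze, angle to lane | 2° or less | 9.7° (0.17 rad) |
| New bottle, axis behind old bottle | about 58–59 mm (gap about 8–9 mm) | 46–75 mm |
| New bottle, off lane line | at most 2 mm | 13 mm |
| New plaster, behind label | 70 mm (measured before stacking) | 56–84 mm |
| Plaster pile, old against new | under 1 mm | 13 mm |
| Plaster pile, top height | 100 mm above the counter, as expected | – |
| Old gauze and old bottle, shift | none beyond the 1–2 mm measuring noise | 15 mm |

- **Failed reading:** mid-job, the side camera put the new bottle about 11 mm off its lane line. It came from only 33 points, with the arm probably in the way, and the clear views afterwards did not repeat it.
- **New plaster, final state:** once covered, it could not be measured again directly; its last fit caught only slivers of its edge. I relied on the measurement before stacking and on the pile looking right in the pictures.

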